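# Preset the mirror lamp timer on its three thumbwheels

### The job

Set the mirror lamp timer to 2-4-5: turn its thumbwheels until yellow (two dots) on the left wheel, red (four dots) on the middle wheel and blue (five dots) on the right wheel are centred on top, in line with the white marks. Then press the orange load key fully down and let it come up, leaving the wheels so set. Press gently everywhere, the timer breaks above 20 N, and leave the bottle, trinket tiers, bowl and comb where they are.

Things in the scene. Friction and masses are not known exactly. Their poses are not given: they have to be found in the camera images.
- timer: grey mirror lamp timer fixed to the shelf, 80 (x) x 200 (y) x 52 mm high, black foot 88 x 208. Origin: centre of underside; +x away from robot, +y robot's left. Thumbwheels stand 14 mm out of its flat top at y +70, +30, -10 mm, axle line along y 48 mm up; key at y -68. White marks at x 0 beside the wheels. Wheels and key are rigidly mounted; over 20 N on the timer or its parts breaks it
- left_wheel (a joint): left thumbwheel, smooth rim, 36 mm across, 14 wide; each sixth of the rim has a colour and dots: 1 white, 2 yellow, 3 green, 4 red, 5 blue, 6 black. Value (rad) is (N-1) x 1.047 with N centred on top; it grows as the top of the rim goes away from the robot (timer +x). Stops at -0.35 and 5.6
- middle_wheel (a joint): middle thumbwheel, as the left in size, colours, values and stops. The wheels stay where left and turn by finger friction alone (no teeth): about 1.7 N along the rim, so 4 to 8 N down on the top while sliding; a millimetre too deep is too hard, so feel the push
- right_wheel (a joint): right thumbwheel, as the left one in size, colours, values, friction and stops; 18 mm of rim travel turns a wheel 1 rad, short strokes can be repeated
- left_wheel_top (a point): highest point of the left wheel's rim, mid-width, 66 mm above the shelf; fixed to the timer, does not turn with the wheel; axes as the timer's
- middle_wheel_top (a point): highest point of the middle wheel's rim, mid-width, 66 mm above the shelf; fixed to the timer, does not turn with the wheel; axes as the timer's
- right_wheel_top (a point): highest point of the right wheel's rim, mid-width, 66 mm above the shelf; fixed to the timer, does not turn with the wheel; axes as the timer's
- load_key (a joint): orange round push key of 24 mm across in a small black housing on the timer's top: 0 up, 0.008 m fully pressed down, where it stops; springs back up, 1.8 N starts it, 5 N at 6 mm, 6 N fully down, then it is hard; press slowly
- load_key_top (a point): centre of the key's top face when the key is up (it moves down with the key)
- bottle: amber glass bottle with closed cap, 52 mm across, 130 mm tall, upright and loose; origin at the centre of its underside; leave alone
- tiers: two stacked plastic trinket tiers, one loose piece 110 by 85 by 71 mm; origin at the centre of its underside; leave alone
- bowl: small steel bowl of hair clips, 84 mm across, 38 mm high, loose; origin at the centre of its underside; leave alone
- comb: brown comb lying flat, 150 mm long (its y) by 31 mm by 5 mm, loose; origin at the centre of its underside; leave alone
Mind the look-alikes: they are no part of the job. Leave any pink look-alike of the timer alone.

How it is judged:
By the outcome, as a careful person would: the job done as asked, in the order asked, and still so for the second after the job is handed in, with the robot touching nothing.
It also fails if it takes over 67 s, if anything falls off the work surface, if the arm or the gripper's body presses on something with over 40 N, if the wrist force passes 120 N, or if a joint passes its speed limit or range.

### The arm

A 6-joint arm with a two-finger parallel gripper is mounted at the origin on the work surface. World frame = base frame: x ahead of the robot, y to its left, z up, the work surface at z = 0. Lengths are in mm, angles in rad, forces in N, time in s.
With the tool pointing down it reaches from about 350 to 875 mm from the base axis. Payload 4.2 kg.
Tool frame: the origin (TCP) lies midway between the tips of the shut fingers; the grasp point (between the pads) lies 19 mm behind it; z points along the fingers, y is the line along which they close (so a half turn about z gives the same grasp; the last joint's range is limited). The gripper opens to 85 mm and grips with 20 to 120 N. Pads are 22 mm wide; open, the fingers measure 114 mm over their backs; the gripper's body (76 mm by 85 mm) begins 54 mm behind the grasp point. The pads swing forward as they close: fully open they stand 13 mm farther back than shut.
Start: joints at [-1.085, 0.385, 0.008, 0, -1.194, -0.259], TCP at [140.556, -608.969, 231.312] pointing down, gripper open.
Joint ranges: [-3.14, 3.14], [-1.21, 2.06], [-1.07, 1.41], [-3.16, 2.05], [-2.99, -0.16], [-3.1, 3.1]. Speed limits (rad/s): [2.79, 2.79, 3.14, 3.14, 3.14, 3.14].

### API

Orientations are given as a unit quaternion [x, y, z, w].
In Python, from bench import sensors, get_image, camera_params, job_done gives the robot as it stands.
- The arm moves only by the tool servo_tool, never from a script. Its argument "motion" is a list of rows, each an object with "travel": the shift along the tool's x, y, z as a fraction of full scale, a list of three; "rot": the turn, a rotation vector about the tool's x, y, z as a fraction of full scale, a list of three; "hand": the opening, from 0 (shut) to 1 (fully open). In form: [{"travel": [x, y, z], "rot": [wx, wy, wz], "hand": hand}, ...]. A call has 1 to 10 rows; each row shifts and turns the commanded pose from where the row before left it, along the tool's axes as they then stand; what a row does not reach is not made up. Full scale, the value 1, is 25 cm for a shift and 360 degrees for a turn. A row lasts 1/12 s, in which the tool goes at most 41.7 mm and 7.16 degrees, less where a joint would pass 70% of its speed; a pose out of reach is approached as far as the arm can. A call with a number of a shift or a turn outside -1 to 1 is refused whole. A call with a gripper value outside its range is refused whole. The fingers move at their own pace and stop on an object; the grip force is fixed at half the most. Time passes only in rows, so rows that do not move let the fingers close. It gives the time, the measured TCP pose, the force, the opening and the grip force at its end, in the units of the state.
- sensors.read_state(): the state, without advancing time (a new reading comes with each control period).
- get_image(name): name is "scene" or "top" or "wrist"; returns (picture, depth): 420x560x3 uint8, red, green, blue; 420x560 float32, mm along the optical axis (not along the pixel's ray), 0 where there is no reading.
- camera_params(name): a dict with "camera_matrix" (3x3 intrinsics, pixels), "R" (3x3) and "t" (3): a world point X has camera coordinates R X + t; the wrist camera has in their place "mount" (4x4, takes a point from camera to tool coordinates, whose origin is the TCP and whose axes are the flange's). Camera axes: x right, y down, z forward; pixel columns grow to the right and rows downward; lengths in mm; the calibration is good to about 2 mm. A picture is of the moment at which its call begins: read the wrist's pose just before it. camera_params takes no time and is no camera call.
- job_done(): hands the job in; it is judged then, once.
The state is a dict: "clock": time; "joints": joint angles; "joint_vel": joint speeds; "joint_efforts": joint torques, N m; "position": TCP position; "ee_rot": TCP orientation; "contact_force": force on the tool from outside, world axes, zero at the start; "wrist_torque": the same for the moment, N m; "gripper_width": finger opening in mm; "grasp_force": force on a finger pad.
Only numpy, scipy, OpenCV 4.12 (cv2) and the standard library are available. Lean on these libraries where they do the work, as an engineer would, in place of code of your own. Each camera call takes 0.05 s, during which the arm holds its last target. There are 200 camera calls.

## Working session

There is one attempt and no reset: what is moved stays moved. The work goes in short steps, Python scripts to look and compute and a tool call to move; the robot and the scene stay as the last step left them, time stands still between calls to the robot, and variables do not carry over. Pictures are saved under pics/ and viewed, at most 10 in all, crops included, and the job is handed in when it is done.

Besides the shell and the picture viewer there is one more tool, called after ">>>" as name(argument=value, ...), one argument or row to a line, values as JSON. servo_tool: Moves the arm, as the interface text tells. Its arguments: {"type":"object","properties":{"motion":{"type":"array"}},"required":["motion"]}

```bash
mkdir -p pics
python3 - <<'E'
from bench import *
import cv2,numpy as np
s=sensors.read_state();print(s)
for n in("scene","top"):
    im,d=get_image(n);cv2.imwrite(f"pics/{n}0.png",im[:,:,::-1]);np.savez(f"{n}0.npz",im=im,d=d);p=camera_params(n);print(n,p)
print(camera_params("wrist"))
a=cv2.imread("pics/scene0.png");b=cv2.imread("pics/top0.png")
E
```

```text
{'clock': 0.0, 'joints': array([-1.08539418e+00,  3.85543236e-01,  6.61067345e-03, -4.99600256e-04,
       -1.19400178e+00, -2.58591126e-01]), 'joint_vel': array([8.40104506e-04, 1.64354749e-03, 1.16234462e-03, 3.53103038e-05,
       1.07936732e-03, 6.31261983e-05]), 'joint_efforts': array([ 5.71683559e-04, -3.92293525e+01,  1.88400078e+01,  4.18622375e+00,
       -4.76882662e-03, -5.53579113e-06]), 'position': array([ 140.42231865, -608.41256272,  230.22360953]), 'ee_rot': array([-1.13070949e-01,  9.93586314e-01,  1.08028185e-03, -1.72260848e-04]), 'contact_force': array([-0.04917051, -0.9328383 , -0.05638229]), 'wrist_torque': array([ 0.01592384, -0.0267156 ,  0.00394103]), 'grasp_force': 0.0, 'gripper_width': 85.18357604622737}
scene {'camera_matrix': array([[468.31795893,   0.        , 277.1360909 ],
       [  0.        , 468.31795893, 210.50205465],
       [  0.        ,   0.        ,   1.        ]]), 'R': array([[ 0.21703699,  0.9760015 , -0.01777659],
       [ 0.54071373, -0.13536229, -0.83024437],
       [-0.81272604,  0.17058169, -0.55711603]]), 't': array([-158.4706791 , -1
[... 240 characters left out ...]
8346,  0.00826386],
       [-0.99170919, -0.02461641, -0.12612259],
       [ 0.1262861 , -0.00519825, -0.99198024]]), 't': array([  25.92966558,  525.3409914 , 1098.54510942])}
{'camera_matrix': array([[326.48911995,   0.        , 279.10543005],
       [  0.        , 326.48911995, 205.91879205],
       [  0.        ,   0.        ,   1.        ]]), 'mount': array([[ 3.79474763e-04, -9.45411952e-01, -3.25877426e-01,
         8.29896022e+01],
       [ 9.99999921e-01,  3.18851233e-04,  2.39442684e-04,
        -6.50498797e-01],
       [-1.22465556e-04, -3.25877491e-01,  9.45411998e-01,
        -1.42780907e+02],
       [ 0.00000000e+00,  0.00000000e+00,  0.00000000e+00,
         1.00000000e+00]])}
```

View pics/top0.png

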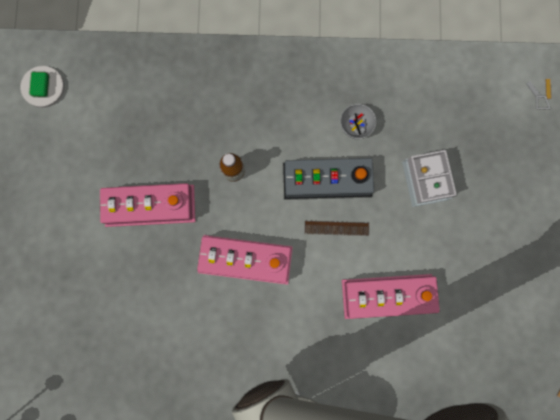

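View pics/scene0.png

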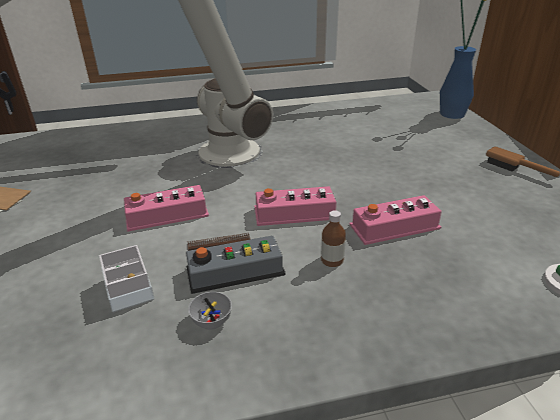

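The top view shows the grey timer at about (328,178), with wheels at (299,177), (317,176) and (335,176) and the key at (361,174). The comb is just nearer the robot at (337,228), the bowl beyond at (359,121), and the pink look-alikes are elsewhere. The scene view agrees.

```bash
cat > h.py <<'E'
from bench import *
import cv2,numpy as np
from scipy.spatial.transform import Rotation as Ro
def campose(n,s=None):
    p=camera_params(n);K=p["camera_matrix"]
    if n=="wrist":
        T=np.eye(4);T[:3,:3]=Ro.from_quat(s["ee_rot"]).as_matrix();T[:3,3]=s["position"]
        M=T@p["mount"];return K,M[:3,:3],M[:3,3]
    R=p["R"].T;return K,R,-R@p["t"]
def ray(cp,uv,z):
    K,R,c=cp;uv=np.atleast_2d(uv).astype(float)
    d=(R@np.linalg.inv(K)@np.c_[uv,np.ones(len(uv))].T).T
    return c+d*((z-c[2])/d[:,2])[:,None]
def depthpt(cp,u,v,d):
    K,R,c=cp;return c+R@(np.linalg.inv(K)@[u,v,1])*d
E
python3 - <<'E'
from h import *
f=np.load("top0.npz");im,d=f["im"],f["d"];cp=campose("top")
hsv=cv2.cvtColor(im,cv2.COLOR_RGB2HSV)
roi=np.zeros(im.shape[:2],bool);roi[155:202,280:378]=1
g=lambda m:ray(cp,[np.argwhere(m)[:,::-1].mean(0)],66)[0]
H,S,V=cv2.split(hsv)
org=roi&(H>5)&(H<17)&(S>150)&(V>120);print("key",g(org),np.median(d[org]))
for c in((299),(317),(335)):
    r=np.zeros_like(roi);r[164:190,c-8:c+9]=1
    m=r&(S>120)&(V>60);print(c,g(m),m.sum(),d[170:184,c].round())
# box outline by height
ys,xs=np.mgrid[:420,:560];K,R,c=cp
P=c+ (np.stack([(xs-K[0,2])/K[0,0],(ys-K[1,2])/K[1,1],np.ones_like(xs)],-1)*d[...,None])@R.T
m=roi&(P[...,2]>42)&(P[...,2]<58)
print(m.sum(),np.median(P[m][:,2]),cv2.minAreaRect(P[m][:,:2].astype(np.float32)))
for n,(a,b,e,h) in dict(bottle=(150,180,215,248),bowl=(100,140,340,380),tiers=(148,206,404,458),comb=(218,238,302,372)).items():
    q=P[a:b,e:h].reshape(-1,3);q=q[q[:,2]>(4 if n=="comb" else 12)];print(n,q.min(0),q.max(0))
x=cv2.resize(im[150:206,276:384],None,fx=7,fy=7,interpolation=cv2.INTER_CUBIC);cv2.imwrite("pics/c.png",x[:,:,::-1])
E
```

```text
key [ 595.11442269 -125.36911886   66.        ] 1099.3955
299 [586.94910454   4.03094367  66.        ] 95 [1114. 1110. 1111. 1109. 1104. 1107. 1103. 1103. 1108. 1101. 1108. 1111.
 1112. 1110.]
317 [588.16027001 -35.57428391  66.        ] 102 [1116. 1116. 1108. 1110. 1108. 1106. 1111. 1107. 1110. 1107. 1112. 1109.
 1114. 1120.]
335 [589.0354691  -75.49858032  66.        ] 97 [1117. 1111. 1107. 1111. 1108. 1108. 1106. 1112.    0. 1105. 1113. 1113.
 1113. 1114.]
2571 52.3493122709026 ((591.6015625, -67.37579345703125), (80.84091186523438, 201.0694122314453), 2.9694466590881348)
bottle [381.63834116  44.5639816   13.11385731] [ 632.14837584  178.19959992 1155.77813197]
bowl [ 381.63834116 -173.29838651   12.0306739 ] [ 767.8578693    44.5639816  1155.77813197]
tiers [ 381.63834116 -350.38320724   12.08240198] [ 653.60075682   44.5639816  1155.77813197]
comb [ 381.63834116 -165.1847867     4.00900379] [ 502.43277467   44.5639816  1155.77813197]
```

View pics/c.png

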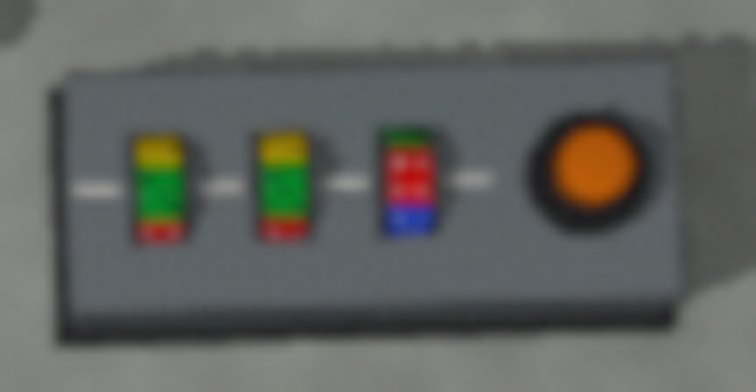

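The left wheel shows 3, so it needs to go back one. The middle shows 3 and the right 4, so each needs to go forward one. I'll approach for a close look.

>>> servo_tool(
  motion=[
    {"travel":[-0.05,0.06,0],"rot":[0,0,0.0146],"hand":0},
    {"travel":[-0.1,0.12,0],"rot":[0,0,0.0146],"hand":0},
    {"travel":[-0.104,0.12,0],"rot":[0,0,0],"hand":0},
    {"travel":[-0.104,0.12,0],"rot":[0,0,0],"hand":0},
    {"travel":[-0.104,0.12,0],"rot":[0,0,0],"hand":0},
    {"travel":[-0.104,0.12,0],"rot":[0,0,0],"hand":0},
    {"travel":[-0.104,0.12,0],"rot":[0,0,0],"hand":0},
    {"travel":[-0.104,0.12,0],"rot":[0,0,0],"hand":0},
    {"travel":[-0.104,0.12,0],"rot":[0,0,0],"hand":0},
    {"travel":[-0.104,0.12,0],"rot":[0,0,0],"hand":0},
  ],
)

```text
clock: 0.93
position: [368.1, -307.8, 231.2]
ee_rot: [-0.022, 1.0, 0.0, -0.0]
contact_force: [1.3, -0.4, 0.8]
gripper_width: -0.5
grasp_force: 0.0
```

>>> servo_tool(
  motion=[
    {"travel":[-0.101,0.112,0.02],"rot":[0,0,0],"hand":0},
    {"travel":[-0.101,0.112,0.036],"rot":[0,0,0],"hand":0},
    {"travel":[-0.101,0.112,0.036],"rot":[0,0,0],"hand":0},
    {"travel":[-0.101,0.112,0.036],"rot":[0,0,0],"hand":0},
    {"travel":[-0.101,0.112,0.036],"rot":[0,0,0],"hand":0},
    {"travel":[-0.101,0.112,0.036],"rot":[0,0,0],"hand":0},
    {"travel":[-0.101,0.112,0.04],"rot":[0,0,0],"hand":0},
    {"travel":[-0.08,0.09,0.04],"rot":[0,0,0],"hand":0},
    {"travel":[0,0,0.04],"rot":[0,0,0],"hand":0},
    {"travel":[0,0,0],"rot":[0,0,0],"hand":0},
  ],
)

```text
clock: 1.77
position: [553.5, -81.5, 148.3]
ee_rot: [-0.023, 1.0, 0.0, -0.003]
contact_force: [-0.4, -0.5, -0.0]
gripper_width: -0.1
grasp_force: 0.0
```

```bash
cat > look.py <<'E'
import sys
from h import *
n=sys.argv[1]
s=sensors.read_state();im,d=get_image("wrist");np.savez(n+".npz",im=im,d=d,p=s["position"],q=s["ee_rot"])
print(s["clock"],s["position"],s["ee_rot"],s["contact_force"])
cv2.imwrite(f"pics/{n}.png",im[:,:,::-1])
E
python3 look.py w1
```

```text
1.7667 [553.49717692 -81.52975636 148.29165727] [-2.25523360e-02  9.99741218e-01  1.24076699e-04 -2.97880092e-03] [-0.37519371 -0.53383968 -0.03565617]
```

View pics/w1.png

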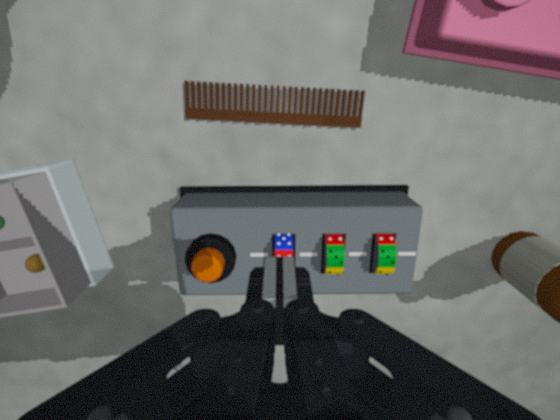

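The wrist view has robot-side up and +y to the right. The wheels are at (284,245), (334,254) and (384,254), the key at (207,263), and the fingertips at about (280,270). I'll compute the pose from the wheels and white marks, and crop the fingertips.

Run:
```python
from h import *
f=np.load("w1.npz");im,d=f["im"],f["d"];cp=campose("wrist",dict(position=f["p"],ee_rot=f["q"]))
H,S,V=cv2.split(cv2.cvtColor(im,cv2.COLOR_RGB2HSV))
roi=np.zeros(H.shape,bool);roi[200:295,176:420]=1
w=(roi&(S<40)&(V>165));w[:246]=0;w[262:]=0
n,l,st,c=cv2.connectedComponentsWithStats(w.astype(np.uint8))
for i in range(1,n):
    if st[i,4]>8:print("mark",st[i],ray(cp,[c[i]],52)[0].round(1))
for x0,x1 in((270,300),(320,350),(370,400)):
    m=roi&(S>110)&(V>60);m[:, :x0]=0;m[:,x1:]=0;m[:228]=0;m[280:]=0
    a=np.argwhere(m);cx=np.median(a[:,1]);print(cx,a[:,0].min(),a[:,0].max(),a[:,1].min(),a[:,1].max())
    print([ (v,)+tuple(im[v,int(cx)]) for v in range(a[:,0].min(),a[:,0].max()+1,2)])
    print("top at",ray(cp,[[cx,250]],66)[0].round(1))
o=roi&(H>4)&(H<17)&(S>150)&(V>110);o[:,240:]=0
a=np.argwhere(o);cc=a.mean(0)[::-1];dz=np.median(d[o]);print("key",cc,dz,depthpt(cp,*cc,dz))
# top face outline
ys,xs=np.mgrid[:420,:560];K,R,c=cp
P=c+(np.stack([(xs-K[0,2])/K[0,0],(ys-K[1,2])/K[1,1],np.ones_like(xs)],-1)*d[...,None])@R.T
m=roi&(P[...,2]>44)&(P[...,2]<57)&(d>0);m[262:]=0;print(np.median(P[m][:,2]))
q=P[m];lo=[]
for yy in range(-150,20,10):
    k=q[(abs(q[:,1]-yy)<4)]
    lo.append((yy,k[:,0].min()));
print(np.polyfit(*np.array(lo).T,1),lo[::4],q[:,1].min(),q[:,1].max())
cv2.imwrite("pics/c2.png",cv2.resize(im[220:340,200:420],None,fx=3.5,fy=3.5,interpolation=cv2.INTER_CUBIC)[:,:,::-1])
```

```text
mark [250 253  14   4  46] [594.9 -98.5  52. ]
mark [300 253  12   3  36] [592.8 -58.6  52. ]
mark [349 252  12   4  45] [590.5 -18.6  52. ]
mark [399 252  17   4  52] [588.3  23.8  52. ]
283.0 234 257 274 293
[(234, np.uint8(50), np.uint8(60), np.uint8(135)), (236, np.uint8(86), np.uint8(96), np.uint8(163)), (238, np.uint8(168), np.uint8(171), np.uint8(186)), (240, np.uint8(88), np.uint8(104), np.uint8(182)), (242, np.uint8(27), np.uint8(64), np.uint8(185)), (244, np.uint8(7), np.uint8(65), np.uint8(190)), (246, np.uint8(25), np.uint8(65), np.uint8(194)), (248, np.uint8(73), np.uint8(68), np.uint8(191)), (250, np.uint8(182), np.uint8(37), np.uint8(114)), (252, np.uint8(207), np.uint8(38), np.uint8(34)), (254, np.uint8(206), np.uint8(32), np.uint8(34)), (256, np.uint8(164), np.uint8(58), np.uint8(60))]
top at [583.1 -77.6  66. ]
335.0 234 273 324 344
[(234, np.uint8(138), np.uint8(51), np.uint8(54)), (236, np.uint8(165), np.uint8(0), np.uint8(0)), (238, np.uint8(171), np.uint8(0), np.uint8(0)), (240, np.uint8(182), np.uint8(0), np.uint8(0)), (242, np.uint8(186), np.uint8(14), np.uint
[... 1483 characters left out ...]
int8(47)), (262, np.uint8(2), np.uint8(143), np.uint8(44)), (264, np.uint8(0), np.uint8(139), np.uint8(43)), (266, np.uint8(78), np.uint8(146), np.uint8(50)), (268, np.uint8(164), np.uint8(153), np.uint8(0)), (270, np.uint8(182), np.uint8(160), np.uint8(0)), (272, np.uint8(158), np.uint8(137), np.uint8(0))]
top at [579.6   1.1  66. ]
key [207.70792768 265.21418637] 243.4731 [ 593.7128614  -133.36009973   75.04347199]
52.03412016481556
[-5.34802620e-02  5.48476491e+02] [(-150, np.float64(556.3872251760031)), (-110, np.float64(554.3955940998659)), (-70, np.float64(552.2258119961823)), (-30, np.float64(550.1599020528723)), (10, np.float64(547.8925463766632))] -165.0899623860438 32.9430910941753
```

View pics/c2.png

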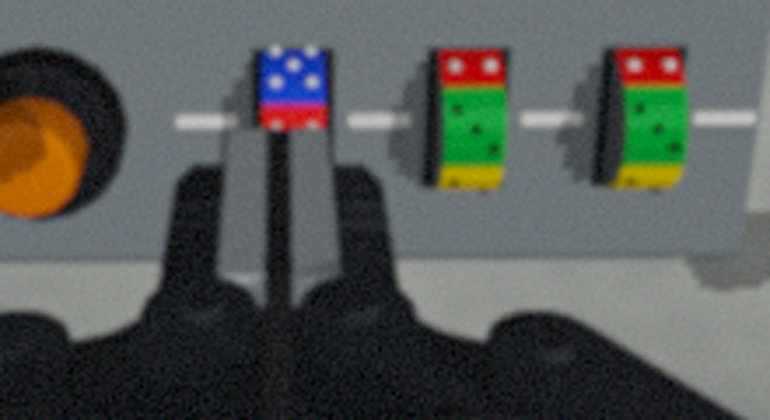

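```bash
cat > wh.py <<'E'
import sys
from h import *
f=np.load(sys.argv[1]+".npz");im=f["im"];K,R,c=campose("wrist",dict(position=f["p"],ee_rot=f["q"]))
O=np.array([593.,-68.5,0]);ps=.0536
ex=np.array([np.cos(ps),np.sin(ps),0]);ey=np.array([-np.sin(ps),np.cos(ps),0]);ez=np.array([0,0,1.])
cols={1:(200,200,200),2:(180,160,0),3:(5,150,50),4:(190,10,10),5:(15,65,188),6:(25,25,25)}
def px(P): q=K@R.T@(P-c);return q[:2]/q[2]
for nm,y in(("left",70),("middle",30),("right",-10)):
    A=O+ey*y+48*ez;seq=[]
    for ph in np.arange(-1.2,1.5,.02):   # phi toward robot
        vals=[]
        for o in(-4.5,-3,3,4.5):
            u,v=px(A+18*(np.cos(ph)*ez-np.sin(ph)*ex)+ey*o)
            if 0<=u<559 and 0<=v<419: vals.append(cv2.getRectSubPix(im,(1,1),(float(u),float(v)))[0,0])
        p=np.median(vals,0) if vals else np.zeros(3)
        k=min(cols,key=lambda k:np.linalg.norm(p-cols[k]));seq.append((ph,k))
    out=[];last=None
    for ph,k in seq:
        if k!=last: out.append((round(ph,2),k));last=k
    print(nm,out)
    for (a,k0),(b,k1) in zip(out,out[1:]):
        if k1==k0+1: print("   boundary",k0,k1,"value",round((k0-.5)*1.0472-b+.01,3))
E
python3 wh.py w1
```

```text
left [(np.float64(-1.2), 2), (np.float64(-0.26), 3), (np.float64(0.74), 2), (np.float64(0.8), 4), (np.float64(1.36), 6), (np.float64(1.42), 3)]
   boundary 2 3 value 1.841
middle [(np.float64(-1.2), 2), (np.float64(-0.26), 3), (np.float64(0.74), 2), (np.float64(0.8), 4), (np.float64(1.38), 6), (np.float64(1.4), 3), (np.float64(1.48), 5)]
   boundary 2 3 value 1.841
right [(np.float64(-1.2), 6), (np.float64(-0.62), 3), (np.float64(0.2), 6), (np.float64(0.26), 4), (np.float64(0.56), 5)]
   boundary 4 5 value 3.115
```

>>> servo_tool(
  motion=[
    {"travel":[-0.062,0.108,0],"rot":[0,0,-0.0014],"hand":0},
    {"travel":[-0.062,0.108,0],"rot":[0,0,0],"hand":0},
    {"travel":[-0.062,0.108,0],"rot":[0,0,0],"hand":0},
    {"travel":[0,0,0.08],"rot":[0,0,0],"hand":0},
    {"travel":[0,0,0.08],"rot":[0,0,0],"hand":0},
    {"travel":[0,0,0.08],"rot":[0,0,0],"hand":0},
    {"travel":[0,0,0],"rot":[0,0,0],"hand":0},
    {"travel":[0,0,0],"rot":[0,0,0],"hand":0},
  ],
)

```text
clock: 2.48
position: [596.4, -0.9, 91.4]
ee_rot: [-0.025, 1.0, -0.0, -0.001]
contact_force: [0.5, 0.2, 0.7]
gripper_width: 0.2
grasp_force: 0.0
```

>>> servo_tool(
  motion=[
    {"travel":[0,0.01,0.04],"rot":[0,0,-0.0005],"hand":0},
    {"travel":[0,0,0.03],"rot":[0,0,0],"hand":0},
    {"travel":[0,0,0.01],"rot":[0,0,0],"hand":0},
    {"travel":[0,0,0],"rot":[0,0,0],"hand":0},
    {"travel":[0,0,0],"rot":[0,0,0],"hand":0},
  ],
)

```text
clock: 2.9
position: [597.1, 2.8, 71.5]
ee_rot: [-0.028, 1.0, -0.0, 0.0]
contact_force: [-0.3, 0.6, -0.1]
gripper_width: 0.1
grasp_force: 0.0
```

>>> servo_tool(
  motion=[
    {"travel":[0,0,0.006],"rot":[0,0,0],"hand":0},
    {"travel":[0,0,0.006],"rot":[0,0,0],"hand":0},
    {"travel":[0,0,0.002],"rot":[0,0,0],"hand":0},
    {"travel":[0,0,0.002],"rot":[0,0,0],"hand":0},
    {"travel":[0,0,0],"rot":[0,0,0],"hand":0},
  ],
)

```text
clock: 3.32
position: [596.9, 2.8, 67.3]
ee_rot: [-0.028, 1.0, -0.0, -0.0]
contact_force: [-0.6, -0.5, -0.8]
gripper_width: -0.2
grasp_force: 0.0
```

>>> servo_tool(
  motion=[
    {"travel":[0,0,0.002],"rot":[0,0,0],"hand":0},
    {"travel":[0,0,0.002],"rot":[0,0,0],"hand":0},
    {"travel":[0,0,0],"rot":[0,0,0],"hand":0},
  ],
)

```text
clock: 3.57
position: [596.9, 2.8, 66.2]
ee_rot: [-0.028, 1.0, -0.0, -0.0]
contact_force: [-0.9, 0.4, -0.5]
gripper_width: 0.2
grasp_force: 0.0
```

>>> servo_tool(
  motion=[
    {"travel":[0,0,0.001],"rot":[0,0,0],"hand":0},
    {"travel":[0,0,0.001],"rot":[0,0,0],"hand":0},
    {"travel":[0,0,0],"rot":[0,0,0],"hand":0},
  ],
)

```text
clock: 3.82
position: [597.0, 2.9, 66.0]
ee_rot: [-0.028, 1.0, -0.0, 0.0]
contact_force: [-0.8, 0.1, 1.7]
gripper_width: 0.1
grasp_force: 0.7
```

>>> servo_tool(
  motion=[
    {"travel":[0,0,0.001],"rot":[0,0,0],"hand":0},
    {"travel":[0,0,0],"rot":[0,0,0],"hand":0},
  ],
)

```text
clock: 3.98
position: [597.0, 2.8, 66.0]
ee_rot: [-0.028, 1.0, -0.0, 0.0]
contact_force: [-2.1, -0.0, 2.9]
gripper_width: -0.2
grasp_force: 1.5
```

>>> servo_tool(
  motion=[
    {"travel":[0,0,0.001],"rot":[0,0,0],"hand":0},
    {"travel":[0,0,0.001],"rot":[0,0,0],"hand":0},
    {"travel":[0,0,0],"rot":[0,0,0],"hand":0},
  ],
)

```text
clock: 4.23
position: [597.5, 2.9, 65.8]
ee_rot: [-0.028, 1.0, -0.0, 0.001]
contact_force: [-0.9, 0.1, 4.7]
gripper_width: -0.3
grasp_force: 2.5
```

>>> servo_tool(
  motion=[
    {"travel":[0.004,0,0.001],"rot":[0,0,0],"hand":0},
    {"travel":[0.004,0,0],"rot":[0,0,0],"hand":0},
    {"travel":[0.004,0,0],"rot":[0,0,0],"hand":0},
  ],
)

```text
clock: 4.48
position: [595.9, 2.8, 65.9]
ee_rot: [-0.028, 1.0, 0.0, 0.002]
contact_force: [2.4, -1.2, 4.9]
gripper_width: -0.2
grasp_force: 2.7
```

>>> servo_tool(
  motion=[
    {"travel":[0.006,0,0.001],"rot":[0,0,0],"hand":0},
    {"travel":[0.006,0,0],"rot":[0,0,0],"hand":0},
    {"travel":[0.006,0,0],"rot":[0,0,0],"hand":0},
    {"travel":[0.006,0,0],"rot":[0,0,0],"hand":0},
  ],
)

```text
clock: 4.82
position: [589.8, 2.5, 66.0]
ee_rot: [-0.028, 1.0, 0.0, 0.002]
contact_force: [1.2, -0.9, 6.4]
gripper_width: -0.0
grasp_force: 3.3
```

>>> servo_tool(
  motion=[
    {"travel":[0.006,0,0],"rot":[0,0,0],"hand":0},
    {"travel":[0.006,0,0],"rot":[0,0,0],"hand":0},
    {"travel":[0.006,0,0],"rot":[0,0,0],"hand":0},
    {"travel":[0.006,0,0],"rot":[0,0,0],"hand":0},
    {"travel":[0,0,0],"rot":[0,0,0],"hand":0},
  ],
)

```text
clock: 5.23
position: [583.6, 2.2, 65.9]
ee_rot: [-0.028, 1.0, 0.0, 0.002]
contact_force: [0.9, -0.4, 6.5]
gripper_width: -0.1
grasp_force: 3.4
```

```bash
python3 look.py w2; python3 wh.py w2
```

```text
5.2333 [583.55599272   2.15360035  65.93982726] [-2.79476994e-02  9.99607137e-01  1.26553889e-04  2.11691186e-03] [ 0.89161713 -0.4110043   6.48437694]
left [(np.float64(-1.2), 3), (np.float64(1.42), 5)]
middle [(np.float64(-1.2), 2), (np.float64(-1.04), 6), (np.float64(-0.88), 2), (np.float64(-0.3), 3), (np.float64(0.76), 2), (np.float64(0.78), 4), (np.float64(1.36), 6), (np.float64(1.4), 3), (np.float64(1.46), 5)]
   boundary 2 3 value 1.881
right [(np.float64(-1.2), 6), (np.float64(-0.48), 4), (np.float64(0.56), 5), (np.float64(1.42), 1), (np.float64(1.46), 5)]
   boundary 4 5 value 3.115
```

View pics/w2.png

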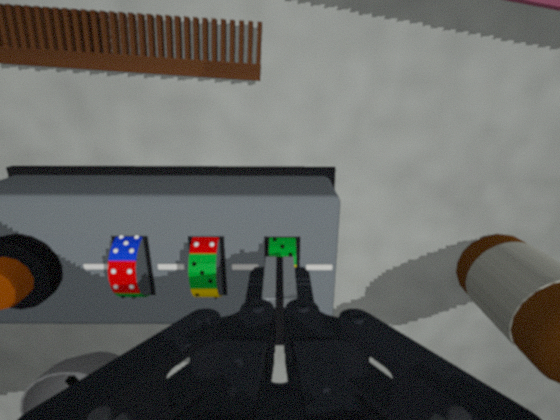

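>>> servo_tool(
  motion=[
    {"travel":[0.003,0,0],"rot":[0,0,0],"hand":0},
    {"travel":[0,0,0],"rot":[0,0,0],"hand":0},
    {"travel":[0,0,-0.02],"rot":[0,0,0],"hand":0},
    {"travel":[0,0,-0.02],"rot":[0,0,0],"hand":0},
    {"travel":[0.005,-0.08,0],"rot":[0,0,0],"hand":0},
    {"travel":[0.005,-0.08,0],"rot":[0,0,0],"hand":0},
    {"travel":[0,0,0.02],"rot":[0,0,0],"hand":0},
    {"travel":[0,0,0],"rot":[0,0,0],"hand":0},
  ],
)

```text
clock: 5.95
position: [579.4, -38.8, 68.2]
ee_rot: [-0.027, 1.0, 0.0, -0.002]
contact_force: [0.9, 1.0, -0.4]
gripper_width: 0.5
grasp_force: 0.0
```

```bash
python3 look.py w3; python3 wh.py w3
```

```text
5.95 [579.43943893 -38.83495911  68.24955029] [-2.65300113e-02  9.99646647e-01  6.00467901e-05 -1.65439084e-03] [ 0.85747443  1.02361105 -0.37775602]
left [(np.float64(-1.2), 1), (np.float64(-0.58), 2), (np.float64(0.52), 3), (np.float64(1.42), 5)]
   boundary 1 2 value 1.114
   boundary 2 3 value 1.061
middle [(np.float64(-1.2), 3), (np.float64(-1.04), 6), (np.float64(-0.8), 3), (np.float64(-0.64), 5), (np.float64(-0.58), 1), (np.float64(-0.38), 5), (np.float64(-0.34), 3), (np.float64(-0.04), 5), (np.float64(0.04), 3), (np.float64(0.16), 5), (np.float64(0.2), 3), (np.float64(0.24), 5), (np.float64(0.26), 3), (np.float64(0.44), 5), (np.float64(0.46), 3), (np.float64(0.52), 5), (np.float64(0.54), 3), (np.float64(0.66), 5), (np.float64(0.74), 3), (np.float64(0.84), 5), (np.float64(0.88), 3), (np.float64(0.94), 4), (np.float64(1.36), 6), (np.float64(1.38), 3), (np.float64(1.42), 5)]
   boundary 3 4 value 1.688
right [(np.float64(-1.2), 6), (np.float64(-0.52), 4), (np.float64(0.56), 5), (np.float64(1.48), 1)]
   boundary 4 5 value 3.115
```

>>> servo_tool(
  motion=[
    {"travel":[-0.012,0,0.002],"rot":[0,0,0],"hand":0},
    {"travel":[0,0,0.004],"rot":[0,0,0],"hand":0},
    {"travel":[0,0,0.002],"rot":[0,0,0],"hand":0},
    {"travel":[0,0,0.001],"rot":[0,0,0],"hand":0},
    {"travel":[0,0,0],"rot":[0,0,0],"hand":0},
  ],
)

```text
clock: 6.42
position: [583.8, -37.6, 67.2]
ee_rot: [-0.028, 1.0, 0.0, -0.0]
contact_force: [-0.7, 0.3, -0.2]
gripper_width: -0.1
grasp_force: 0.0
```

>>> servo_tool(
  motion=[
    {"travel":[0,0,0.002],"rot":[0,0,0],"hand":0},
    {"travel":[0,0,0.002],"rot":[0,0,0],"hand":0},
    {"travel":[0,0,0.001],"rot":[0,0,0],"hand":0},
    {"travel":[0,0,0.001],"rot":[0,0,0],"hand":0},
    {"travel":[0,0,0],"rot":[0,0,0],"hand":0},
  ],
)

```text
clock: 6.83
position: [583.9, -37.9, 66.1]
ee_rot: [-0.028, 1.0, 0.0, 0.0]
contact_force: [-1.9, 0.2, 1.9]
gripper_width: 0.0
grasp_force: 1.0
```

>>> servo_tool(
  motion=[
    {"travel":[0,0,0.001],"rot":[0,0,0],"hand":0},
    {"travel":[0,0,0.001],"rot":[0,0,0],"hand":0},
    {"travel":[0,0,0.001],"rot":[0,0,0],"hand":0},
    {"travel":[-0.004,0,0],"rot":[0,0,0],"hand":0},
    {"travel":[-0.006,0,0],"rot":[0,0,0],"hand":0},
  ],
)

```text
clock: 7.25
position: [586.7, -37.8, 66.0]
ee_rot: [-0.028, 1.0, -0.0, 0.0]
contact_force: [-2.2, 1.6, 6.7]
gripper_width: -0.0
grasp_force: 2.9
```

>>> servo_tool(
  motion=[
    {"travel":[-0.006,0,0],"rot":[0,0,0],"hand":0},
    {"travel":[-0.006,0,0],"rot":[0,0,0],"hand":0},
    {"travel":[-0.006,0,0],"rot":[0,0,0],"hand":0},
    {"travel":[-0.006,0,0],"rot":[0,0,0],"hand":0},
    {"travel":[-0.006,0,0],"rot":[0,0,0],"hand":0},
    {"travel":[-0.006,0,0],"rot":[0,0,0],"hand":0},
    {"travel":[-0.006,0,0],"rot":[0,0,0],"hand":0},
    {"travel":[-0.002,0,0],"rot":[0,0,0],"hand":0},
    {"travel":[0,0,0],"rot":[0,0,0],"hand":0},
  ],
)

```text
clock: 8.0
position: [598.0, -37.2, 66.0]
ee_rot: [-0.028, 1.0, -0.0, 0.001]
contact_force: [-1.0, 0.5, 5.9]
gripper_width: -0.0
grasp_force: 2.7
```

>>> servo_tool(
  motion=[
    {"travel":[0,0,-0.012],"rot":[0,0,0],"hand":0},
    {"travel":[0,0,-0.012],"rot":[0,0,0],"hand":0},
    {"travel":[0.025,0,0],"rot":[0,0,0],"hand":0},
    {"travel":[0.025,0,0],"rot":[0,0,0],"hand":0},
    {"travel":[0,0,0.012],"rot":[0,0,0],"hand":0},
    {"travel":[0,0,0],"rot":[0,0,0],"hand":0},
  ],
)

```text
clock: 8.5
position: [583.8, -38.0, 67.4]
ee_rot: [-0.028, 1.0, -0.0, -0.001]
contact_force: [0.1, -1.0, -0.2]
gripper_width: 0.2
grasp_force: 0.0
```

```bash
python3 look.py w4; python3 wh.py w4
```

```text
8.5 [583.79873154 -38.02863577  67.36438371] [-2.75311510e-02  9.99620610e-01 -3.10048055e-05 -8.18851578e-04] [ 0.08409215 -0.96155492 -0.21844356]
left [(np.float64(-1.2), 1), (np.float64(-0.58), 2), (np.float64(0.52), 3), (np.float64(1.42), 5)]
   boundary 1 2 value 1.114
   boundary 2 3 value 1.061
middle [(np.float64(-1.2), 3), (np.float64(-1.1), 5), (np.float64(-0.84), 3), (np.float64(-0.32), 5), (np.float64(-0.28), 3), (np.float64(-0.18), 5), (np.float64(-0.16), 3), (np.float64(0.06), 5), (np.float64(0.1), 3), (np.float64(0.18), 5), (np.float64(0.2), 3), (np.float64(0.34), 5), (np.float64(0.36), 3), (np.float64(0.4), 5), (np.float64(0.42), 3), (np.float64(0.66), 5), (np.float64(0.68), 3), (np.float64(0.74), 4), (np.float64(1.04), 5)]
   boundary 3 4 value 1.888
   boundary 4 5 value 2.635
right [(np.float64(-1.2), 6), (np.float64(-0.5), 4), (np.float64(0.56), 5)]
   boundary 4 5 value 3.115
```

>>> servo_tool(
  motion=[
    {"travel":[0,0,0.003],"rot":[0,0,0],"hand":0},
    {"travel":[0,0,0.002],"rot":[0,0,0],"hand":0},
    {"travel":[0,0,0.001],"rot":[0,0,0],"hand":0},
    {"travel":[0,0,0.001],"rot":[0,0,0],"hand":0},
    {"travel":[0,0,0.001],"rot":[0,0,0],"hand":0},
    {"travel":[0,0,0],"rot":[0,0,0],"hand":0},
  ],
)

```text
clock: 9.05
position: [585.0, -37.9, 66.1]
ee_rot: [-0.028, 1.0, 0.0, 0.0]
contact_force: [-0.9, -0.1, 0.7]
gripper_width: 0.4
grasp_force: 0.2
```

>>> servo_tool(
  motion=[
    {"travel":[0,0,0.002],"rot":[0,0,0],"hand":0},
    {"travel":[0,0,0.001],"rot":[0,0,0],"hand":0},
    {"travel":[0,0,0.001],"rot":[0,0,0],"hand":0},
    {"travel":[-0.006,0,0],"rot":[0,0,0],"hand":0},
    {"travel":[-0.006,0,0],"rot":[0,0,0],"hand":0},
    {"travel":[-0.006,0,0],"rot":[0,0,0],"hand":0},
    {"travel":[-0.006,0,0],"rot":[0,0,0],"hand":0},
    {"travel":[-0.006,0,0],"rot":[0,0,0],"hand":0},
    {"travel":[0,0,0],"rot":[0,0,0],"hand":0},
  ],
)

```text
clock: 9.8
position: [592.9, -37.5, 66.0]
ee_rot: [-0.028, 1.0, -0.0, 0.001]
contact_force: [-1.3, 1.0, 6.4]
gripper_width: 0.1
grasp_force: 2.7
```

>>> servo_tool(
  motion=[
    {"travel":[-0.005,0,0],"rot":[0,0,0],"hand":0},
    {"travel":[0,0,0],"rot":[0,0,0],"hand":0},
    {"travel":[0,0,-0.02],"rot":[0,0,0],"hand":0},
    {"travel":[0,0,-0.02],"rot":[0,0,0],"hand":0},
    {"travel":[0.02,-0.082,0],"rot":[0,0,0],"hand":0},
    {"travel":[0.02,-0.082,0],"rot":[0,0,0],"hand":0},
    {"travel":[0,0,0.02],"rot":[0,0,0],"hand":0},
    {"travel":[0,0,0],"rot":[0,0,0],"hand":0},
  ],
)

```text
clock: 10.47
position: [585.2, -79.7, 69.4]
ee_rot: [-0.027, 1.0, 0.0, -0.001]
contact_force: [-0.1, 0.3, -0.4]
gripper_width: 0.0
grasp_force: 0.0
```

```bash
python3 look.py w5; python3 wh.py w5
```

```text
10.4667 [585.18706606 -79.67070765  69.41694464] [-2.66158231e-02  9.99645522e-01  1.11309162e-04 -6.44564362e-04] [-0.08229806  0.25560943 -0.43422538]
left [(np.float64(-1.2), 1), (np.float64(-0.58), 2), (np.float64(0.52), 3), (np.float64(1.42), 5), (np.float64(1.48), 1)]
   boundary 1 2 value 1.114
   boundary 2 3 value 1.061
middle [(np.float64(-1.2), 3), (np.float64(-0.62), 2), (np.float64(-0.56), 4), (np.float64(0.52), 5), (np.float64(1.46), 1)]
   boundary 4 5 value 3.155
right [(np.float64(-1.2), 3), (np.float64(-0.56), 5), (np.float64(-0.54), 3), (np.float64(-0.46), 5), (np.float64(-0.4), 3), (np.float64(-0.38), 5), (np.float64(-0.28), 3), (np.float64(-0.22), 5), (np.float64(0.12), 3), (np.float64(0.14), 5), (np.float64(0.32), 3), (np.float64(0.36), 5), (np.float64(0.4), 3), (np.float64(0.42), 5), (np.float64(0.44), 3), (np.float64(0.46), 5), (np.float64(0.6), 3), (np.float64(0.66), 5), (np.float64(1.46), 1), (np.float64(1.48), 5)]
```

>>> servo_tool(
  motion=[
    {"travel":[0,0.003,0.005],"rot":[0,0,0],"hand":0},
    {"travel":[0,0,0.004],"rot":[0,0,0],"hand":0},
    {"travel":[0,0,0.002],"rot":[0,0,0],"hand":0},
    {"travel":[0,0,0.001],"rot":[0,0,0],"hand":0},
    {"travel":[0,0,0],"rot":[0,0,0],"hand":0},
  ],
)

```text
clock: 10.93
position: [585.9, -77.8, 67.0]
ee_rot: [-0.028, 1.0, -0.0, -0.0]
contact_force: [-0.3, 0.1, 0.2]
gripper_width: 0.4
grasp_force: 0.0
```

>>> servo_tool(
  motion=[
    {"travel":[0,0,0.002],"rot":[0,0,0],"hand":0},
    {"travel":[0,0,0.002],"rot":[0,0,0],"hand":0},
    {"travel":[0,0,0.001],"rot":[0,0,0],"hand":0},
    {"travel":[0,0,0.001],"rot":[0,0,0],"hand":0},
    {"travel":[0,0,0],"rot":[0,0,0],"hand":0},
  ],
)

```text
clock: 11.35
position: [586.0, -78.1, 66.1]
ee_rot: [-0.028, 1.0, 0.0, 0.0]
contact_force: [-0.5, 1.6, 3.6]
gripper_width: -0.5
grasp_force: 1.8
```

>>> servo_tool(
  motion=[
    {"travel":[0,0,0.001],"rot":[0,0,0],"hand":0},
    {"travel":[0,0,0.001],"rot":[0,0,0],"hand":0},
    {"travel":[-0.006,0,0],"rot":[0,0,0],"hand":0},
    {"travel":[-0.006,0,0],"rot":[0,0,0],"hand":0},
    {"travel":[-0.006,0,0],"rot":[0,0,0],"hand":0},
    {"travel":[-0.006,0,0],"rot":[0,0,0],"hand":0},
    {"travel":[-0.006,0,0],"rot":[0,0,0],"hand":0},
  ],
)

```text
clock: 11.93
position: [593.7, -77.7, 66.0]
ee_rot: [-0.028, 1.0, -0.0, 0.0]
contact_force: [-2.1, 1.0, 5.6]
gripper_width: -0.1
grasp_force: 3.1
```

>>> servo_tool(
  motion=[
    {"travel":[-0.006,0,0],"rot":[0,0,0],"hand":0},
    {"travel":[-0.006,0,0],"rot":[0,0,0],"hand":0},
    {"travel":[-0.006,0,0],"rot":[0,0,0],"hand":0},
    {"travel":[-0.006,0,0],"rot":[0,0,0],"hand":0},
    {"travel":[0,0,0],"rot":[0,0,0],"hand":0},
    {"travel":[0,0,-0.012],"rot":[0,0,0],"hand":0},
    {"travel":[0,0,-0.012],"rot":[0,0,0],"hand":0},
    {"travel":[0.028,0,0],"rot":[0,0,0],"hand":0},
    {"travel":[0.028,0,0.008],"rot":[0,0,0],"hand":0},
    {"travel":[0,0,0],"rot":[0,0,0],"hand":0},
  ],
)

```text
clock: 12.77
position: [582.9, -78.4, 68.2]
ee_rot: [-0.027, 1.0, 0.0, -0.002]
contact_force: [-0.5, 0.6, 0.5]
gripper_width: -0.1
grasp_force: 0.0
```

```bash
python3 look.py w6; python3 wh.py w6 | grep -A3 right
```

```text
12.7667 [582.87245967 -78.36262042  68.20914385] [-2.72019534e-02  9.99628723e-01  1.85817191e-04 -1.56037116e-03] [-0.45364946  0.63392032  0.53464916]
right [(np.float64(-1.2), 1), (np.float64(-1.06), 5), (np.float64(-0.82), 1), (np.float64(-0.48), 5), (np.float64(-0.44), 3), (np.float64(-0.2), 5), (np.float64(0.84), 3), (np.float64(0.88), 6), (np.float64(1.08), 3), (np.float64(1.14), 6), (np.float64(1.36), 3), (np.float64(1.4), 5), (np.float64(1.46), 1)]
```

>>> servo_tool(
  motion=[
    {"travel":[-0.012,0,0.003],"rot":[0,0,0],"hand":0},
    {"travel":[0,0,0.003],"rot":[0,0,0],"hand":0},
    {"travel":[0,0,0.002],"rot":[0,0,0],"hand":0},
    {"travel":[0,0,0.002],"rot":[0,0,0],"hand":0},
    {"travel":[0,0,0],"rot":[0,0,0],"hand":0},
  ],
)

```text
clock: 13.23
position: [588.4, -78.0, 66.3]
ee_rot: [-0.028, 1.0, -0.0, -0.0]
contact_force: [-0.5, 0.1, -0.1]
gripper_width: -0.1
grasp_force: 0.0
```

>>> servo_tool(
  motion=[
    {"travel":[0,0,0.002],"rot":[0,0,0],"hand":0},
    {"travel":[0,0,0.001],"rot":[0,0,0],"hand":0},
    {"travel":[0,0,0.001],"rot":[0,0,0],"hand":0},
    {"travel":[0,0,0.001],"rot":[0,0,0],"hand":0},
    {"travel":[0,0,0],"rot":[0,0,0],"hand":0},
  ],
)

```text
clock: 13.65
position: [588.5, -78.0, 66.0]
ee_rot: [-0.028, 1.0, -0.0, 0.0]
contact_force: [-2.2, -0.1, 4.8]
gripper_width: 0.1
grasp_force: 2.4
```

>>> servo_tool(
  motion=[
    {"travel":[-0.005,0,0.001],"rot":[0,0,0],"hand":0},
    {"travel":[-0.006,0,0],"rot":[0,0,0],"hand":0},
    {"travel":[-0.006,0,0],"rot":[0,0,0],"hand":0},
    {"travel":[-0.006,0,0],"rot":[0,0,0],"hand":0},
    {"travel":[0,0,0],"rot":[0,0,0],"hand":0},
  ],
)

```text
clock: 14.07
position: [594.7, -77.7, 66.0]
ee_rot: [-0.028, 1.0, -0.0, 0.001]
contact_force: [-1.4, 1.1, 6.6]
gripper_width: -0.1
grasp_force: 2.9
```

>>> servo_tool(
  motion=[
    {"travel":[0,0,-0.02],"rot":[0,0,0],"hand":0},
    {"travel":[0,0,-0.06],"rot":[0,0,0],"hand":0},
    {"travel":[0,-0.06,-0.06],"rot":[0,0,0],"hand":0},
    {"travel":[0.06,-0.1,-0.05],"rot":[0,0,0],"hand":0},
    {"travel":[0.06,-0.08,0],"rot":[0,0,0],"hand":0},
    {"travel":[0,0,0],"rot":[0,0,0],"hand":0},
    {"travel":[0,0,0],"rot":[0,0,0],"hand":0},
  ],
)

```text
clock: 14.65
position: [566.8, -140.1, 112.6]
ee_rot: [-0.027, 1.0, 0.0, 0.0]
contact_force: [-0.1, -0.1, 0.3]
gripper_width: 0.1
grasp_force: 0.0
```

```bash
python3 look.py w7; python3 wh.py w7
python3 - <<'E'
from h import *
f=np.load("w7.npz");im,d=f["im"],f["d"];cp=campose("wrist",dict(position=f["p"],ee_rot=f["q"]))
H,S,V=cv2.split(cv2.cvtColor(im,cv2.COLOR_RGB2HSV))
o=((H>4)&(H<17)&(S>150)&(V>80)).astype(np.uint8)
n,l,st,c=cv2.connectedComponentsWithStats(o)
for i in range(1,n):
    if st[i,4]>150:print(st[i],c[i],ray(cp,[c[i]],75)[0].round(1),np.median(d[l==i]),[ray(cp,[[st[i,0]+k,st[i,1]+m]],75)[0].round(1) for k,m in((0,0),(st[i,2],st[i,3]))])
cv2.imwrite("pics/c7.png",cv2.resize(im[180:330,230:560],None,fx=2.4,fy=2.4,interpolation=cv2.INTER_CUBIC)[:,:,::-1])
E
```

```text
14.65 [ 566.82501826 -140.13007979  112.6441812 ] [-2.65621122e-02  9.99647154e-01  1.33151439e-04  5.82154260e-05] [-0.1142051  -0.14340543  0.28909123]
left [(np.float64(-1.2), 5), (np.float64(-1.16), 3), (np.float64(-1.12), 5), (np.float64(-1.0), 1), (np.float64(-0.58), 2), (np.float64(0.54), 3), (np.float64(1.46), 5)]
   boundary 1 2 value 1.114
   boundary 2 3 value 1.041
middle [(np.float64(-1.2), 6), (np.float64(-1.18), 3), (np.float64(-1.08), 6), (np.float64(-1.06), 3), (np.float64(-0.68), 6), (np.float64(-0.58), 4), (np.float64(0.52), 5)]
   boundary 4 5 value 3.155
right [(np.float64(-1.2), 4), (np.float64(-0.66), 5), (np.float64(0.5), 6), (np.float64(1.38), 3), (np.float64(1.46), 5)]
   boundary 4 5 value 4.335
   boundary 5 6 value 4.222
[ 254   90  201   27 1562] [357.69206146 105.17413572] [ 487.7 -103.2   75. ] 239.30807 [array([ 483.1, -158.1,   75. ]), array([491. , -50.4,  75. ])]
```

View pics/w7.png

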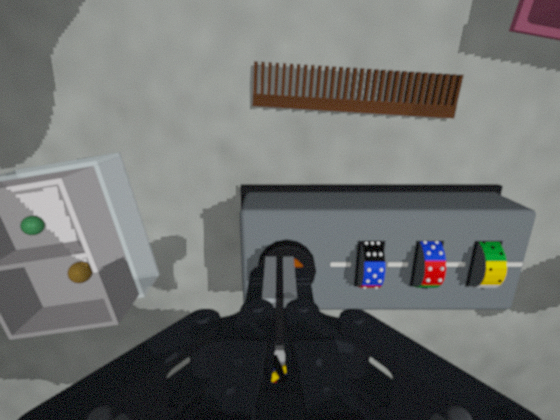

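Run:
```python
from h import *
for n in("w7","w5","w1"):
    f=np.load(n+".npz");im,d=f["im"],f["d"];cp=campose("wrist",dict(position=f["p"],ee_rot=f["q"]))
    H,S,V=cv2.split(cv2.cvtColor(im,cv2.COLOR_RGB2HSV))
    O=np.array([593.,-68.5,0]);ps=.0536;ex=np.array([np.cos(ps),np.sin(ps),0]);ey=np.array([-np.sin(ps),np.cos(ps),0])
    w=((S<45)&(V>150)).astype(np.uint8);k,l,st,c=cv2.connectedComponentsWithStats(w)
    for i in range(1,k):
        q=ray(cp,[c[i]],52)[0]-O
        if 10<st[i,4]<200 and abs(q@ex)<6 and -45<q@ey<105:print(n,"mark local",(q@ex).round(2),(q@ey).round(1),st[i,4])
    K,R,cc=cp;ys,xs=np.mgrid[:420,:560]
    P=cc+(np.stack([(xs-K[0,2])/K[0,0],(ys-K[1,2])/K[1,1],np.ones_like(xs)],-1)*d[...,None])@R.T-O
    if n=="w1":
        lx,ly=P@ex,P@ey;m=(abs(ly+68)<30)&(abs(lx)<30)&(d>0)
        blk=m&(V<60)&(P[...,2]>50)&(P[...,2]<90);og=m&(H>4)&(H<17)&(S>150)
        for a in(blk,og):print(np.percentile(P[a][:,2],[5,25,50,75,95]).round(1),lx[a].min(),lx[a].max(),ly[a].min(),ly[a].max(),a.sum())
```

```text
w7 mark local 0.39 -29.4 78
w7 mark local 0.4 10.5 74
w7 mark local 0.34 51.6 64
w5 mark local 0.35 10.5 135
w5 mark local 0.24 50.8 136
w5 mark local 3.92 32.1 13
w5 mark local 4.05 40.9 11
w1 mark local 0.42 -29.8 54
w1 mark local 0.31 9.9 60
w1 mark local 0.19 50.3 50
w1 mark local 0.56 92.3 69
[57.3 63.  63.8 64.3 65. ] -20.56228820242927 17.204254706962836 -89.20186134180511 -45.89672202029823 964
[64.1 71.  75.4 76.1 76.8] -18.568220520869676 18.07745113122622 -81.87405731600862 -53.65032212784145 870
```

The wheels now read yellow, red and blue within about 0.05 rad, and the white marks confirm the centre line. Next is the key.

>>> servo_tool(
  motion=[
    {"travel":[-0.06,0.005,0],"rot":[0,0,0],"hand":0},
    {"travel":[-0.06,0.004,0.03],"rot":[0,0,0],"hand":0},
    {"travel":[0,0,0.05],"rot":[0,0,0],"hand":0},
    {"travel":[0,0,0.03],"rot":[0,0,0],"hand":0},
    {"travel":[0,0,0],"rot":[0,0,0],"hand":0},
    {"travel":[0,0,0],"rot":[0,0,0],"hand":0},
  ],
)

```text
clock: 15.2
position: [596.9, -134.9, 84.2]
ee_rot: [-0.028, 1.0, -0.0, -0.001]
contact_force: [-0.2, -0.5, 0.5]
gripper_width: -0.1
grasp_force: 0.0
```

>>> servo_tool(
  motion=[
    {"travel":[0,-0.004,0.012],"rot":[0,0,0],"hand":0},
    {"travel":[0,0,0.008],"rot":[0,0,0],"hand":0},
    {"travel":[0,0,0.006],"rot":[0,0,0],"hand":0},
    {"travel":[0,0,0.004],"rot":[0,0,0],"hand":0},
    {"travel":[0,0,0.004],"rot":[0,0,0],"hand":0},
    {"travel":[0,0,0],"rot":[0,0,0],"hand":0},
  ],
)

```text
clock: 15.7
position: [597.3, -136.4, 76.5]
ee_rot: [-0.028, 1.0, 0.0, -0.0]
contact_force: [0.3, -0.1, -0.0]
gripper_width: 0.0
grasp_force: 0.0
```

>>> servo_tool(
  motion=[
    {"travel":[0,0,0.003],"rot":[0,0,0],"hand":0},
    {"travel":[0,0,0.003],"rot":[0,0,0],"hand":0},
    {"travel":[0,0,0.003],"rot":[0,0,0],"hand":0},
    {"travel":[0,0,0.003],"rot":[0,0,0],"hand":0},
    {"travel":[0,0,0],"rot":[0,0,0],"hand":0},
  ],
)

```text
clock: 16.12
position: [597.5, -136.4, 73.8]
ee_rot: [-0.028, 1.0, -0.0, 0.0]
contact_force: [-0.4, 0.8, 2.2]
gripper_width: 0.1
grasp_force: 1.4
```

>>> servo_tool(
  motion=[
    {"travel":[0,0,0.004],"rot":[0,0,0],"hand":0},
    {"travel":[0,0,0.004],"rot":[0,0,0],"hand":0},
    {"travel":[0,0,0.004],"rot":[0,0,0],"hand":0},
    {"travel":[0,0,0.004],"rot":[0,0,0],"hand":0},
    {"travel":[0,0,0.003],"rot":[0,0,0],"hand":0},
    {"travel":[0,0,0],"rot":[0,0,0],"hand":0},
  ],
)

```text
clock: 16.62
position: [597.5, -136.4, 69.0]
ee_rot: [-0.028, 1.0, -0.0, 0.0]
contact_force: [-1.5, 0.6, 6.5]
gripper_width: -0.3
grasp_force: 2.7
```

>>> servo_tool(
  motion=[
    {"travel":[0,0,0.002],"rot":[0,0,0],"hand":0},
    {"travel":[0,0,0.002],"rot":[0,0,0],"hand":0},
    {"travel":[0,0,0],"rot":[0,0,0],"hand":0},
  ],
)

```text
clock: 16.87
position: [597.5, -136.4, 68.2]
ee_rot: [-0.028, 1.0, -0.0, 0.0]
contact_force: [-1.9, 0.0, 5.3]
gripper_width: 0.3
grasp_force: 2.9
```

>>> servo_tool(
  motion=[
    {"travel":[0,0,0.002],"rot":[0,0,0],"hand":0},
    {"travel":[0,0,0.002],"rot":[0,0,0],"hand":0},
    {"travel":[0,0,0],"rot":[0,0,0],"hand":0},
  ],
)

```text
clock: 17.12
position: [597.6, -136.4, 68.1]
ee_rot: [-0.028, 1.0, -0.0, 0.0]
contact_force: [-2.4, 0.6, 9.7]
gripper_width: -0.1
grasp_force: 4.8
```

>>> servo_tool(
  motion=[
    {"travel":[0,0,0.001],"rot":[0,0,0],"hand":0},
    {"travel":[0,0,0],"rot":[0,0,0],"hand":0},
  ],
)

```text
clock: 17.28
position: [597.6, -136.4, 68.0]
ee_rot: [-0.028, 1.0, -0.0, 0.0]
contact_force: [-3.2, 1.4, 10.6]
gripper_width: 0.1
grasp_force: 5.3
```

The key is on its stop. Now I'll release slowly and retreat.

>>> servo_tool(
  motion=[
    {"travel":[0,0,-0.006],"rot":[0,0,0],"hand":0},
    {"travel":[0,0,-0.012],"rot":[0,0,0],"hand":0},
    {"travel":[0,0,-0.02],"rot":[0,0,0],"hand":0},
    {"travel":[0,0,-0.04],"rot":[0,0,0],"hand":0},
    {"travel":[0,0,-0.08],"rot":[0,0,0],"hand":0},
    {"travel":[0.08,0,-0.1],"rot":[0,0,0],"hand":0},
    {"travel":[0.08,0,-0.06],"rot":[0,0,0],"hand":0},
    {"travel":[0.06,0,0],"rot":[0,0,0],"hand":0},
    {"travel":[0,0,0],"rot":[0,0,0],"hand":0},
    {"travel":[0,0,0],"rot":[0,0,0],"hand":0},
  ],
)

```text
clock: 18.12
position: [542.1, -139.3, 146.5]
ee_rot: [-0.028, 1.0, 0.0, 0.0]
contact_force: [-0.1, 0.6, 0.1]
gripper_width: -0.2
grasp_force: 0.0
```

```bash
python3 look.py w8; python3 wh.py w8
```

```text
18.1167 [ 542.05446559 -139.33813433  146.47525575] [-2.75389393e-02  9.99620683e-01  1.45049142e-04  2.76084017e-04] [-0.06050292  0.59266754  0.05267915]
left [(np.float64(-1.2), 3), (np.float64(-1.02), 5), (np.float64(-1.0), 1), (np.float64(-0.6), 2), (np.float64(0.54), 3)]
   boundary 1 2 value 1.134
   boundary 2 3 value 1.041
middle [(np.float64(-1.2), 6), (np.float64(-1.06), 3), (np.float64(-0.7), 6), (np.float64(-0.62), 2), (np.float64(-0.58), 4), (np.float64(0.52), 5), (np.float64(1.46), 3)]
   boundary 4 5 value 3.155
right [(np.float64(-1.2), 6), (np.float64(-1.06), 4), (np.float64(-0.7), 6), (np.float64(-0.66), 5), (np.float64(0.5), 6), (np.float64(0.74), 3), (np.float64(0.78), 6), (np.float64(1.2), 3), (np.float64(1.3), 6), (np.float64(1.38), 3)]
   boundary 5 6 value 4.222
```

View pics/w8.png

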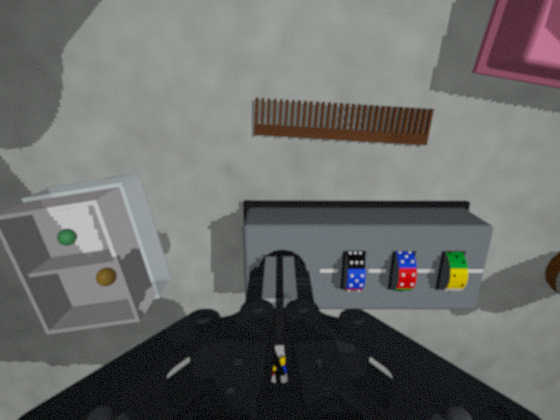

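The picture shows blue at (355,277), red at (404,270) and yellow at (455,272) on top, in line with the marks. Nothing else has moved and the arm is clear, so I'm handing in.

```bash
python3 -c "from bench import *;print(job_done())"
```

```text
the job is handed in; nothing more can be done
None
```

The timer is set to 2-4-5, each wheel within about 0.05 rad of centre by the wrist camera. The load key was then pressed to its stop (peak reading about 11 N) and released, and the job was handed in at about 18 s; I did not see the key back up, because the fingers hid it in the last picture.

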